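Slide a timber block through the sprung flap of the offcut tray

ROBOT

A 7-joint arm with a two-finger parallel gripper is mounted at the origin on a cart in front of the work surface, level with it; the furniture and walls round the work are solid. World frame = base frame: x ahead of the robot, y to its left, z up, the work surface at z = 0. Lengths are in m, angles in rad, forces in N, time in s.
With the tool pointing down it reaches from about 0.4 to 0.875 m from the base axis. Payload 6.5 kg.
Tool frame: the origin (TCP) lies between the finger pads; the fingertips stand 11 mm ahead of it and the grasp point (between the pads) lies 8 mm behind it (tip_reach is the distance from the TCP to the fingertips, in m); z points along the fingers, y is the line along which they close (so a half turn about z gives the same grasp; the last joint's range is limited). The gripper opens to 85 mm and grips with 20 to 120 N. Pads are 22 mm wide; open, the fingers measure 114 mm over their backs; the gripper's body (76 mm by 85 mm) begins 54 mm behind the grasp point. The pads swing forward as they close: fully open they stand 13 mm farther back than shut.
Start: joints at [-1.402, 0.536, -0.004, 1.538, 0.003, 1.067, -0.071], TCP at [0.151, 0.632, 0.242] pointing down, gripper open.
Joint ranges: [-2.7, 2.7], [-0.37, 2.16], [-1.27, 1.26], [0.24, 2.4], [-1.31, 4.45], [0.19, 1.91], [-2.76, 2.76]. Speed limits (rad/s): [2.39, 2.39, 3.14, 3.14, 3.14, 3.14, 3.14].

INTERFACE

Orientations are given as a unit quaternion [x, y, z, w].
In Python, from rig import movep, move_linear, set_joints, gripper_to, sleep, inverse_kinematics, observe, get_image, PlanningError, job_done, tip_reach gives the robot as it stands. The module is installed in compiled form; this text tells all that it offers. Calls block until the motion is done:
- movep(position, orientation): joint-space move of the TCP to a pose.
- move_linear(position, ori=None, velocity=0.15, until_force=None): straight line of the TCP; ori=None keeps the orientation; velocity is the mean speed in m/s. With until_force (N) it stops when the force on the tool has changed by that much, and returns True; else False.
- set_joints(angles): joint-space move.
- gripper_to(opening, grip_force=None): finger opening in m; grip_force is the grip in N (None keeps the last); returns when the fingers have stopped.
- sleep(seconds).
- inverse_kinematics(position, orientation): joint angles nearest the present ones, or None.
- observe(): the state.
- get_image(name): name is "scene" or "top" or "wrist"; returns a dict with "frame" (384x512x3 uint8, blue, green, red), "intrinsics" (3x3 intrinsics, pixels), "pose" (4x4, takes a point from camera to world coordinates); the wrist camera has in their place "T_tool_cam" (4x4, takes a point from camera to tool coordinates, whose origin is the TCP and whose axes are the flange's). Camera axes: x right, y down, z forward; pixel columns grow to the right and rows downward; lengths in m; the calibration is good to about 2 mm. A picture is of the moment at which its call begins: read the wrist's pose just before it. There is no depth.
A pose or a line that the arm cannot do raises PlanningError and nothing moves.
- job_done(): hands the job in; it is judged then, once.
The state is a dict: "time_s": time; "joint_positions": joint angles; "dq": joint speeds; "tau": joint torques, N m; "tcp_pos": TCP position; "ee_rot": TCP orientation; "wrist_force": force on the tool from outside, world axes, zero at the start; "torque": the same for the moment, N m; "finger_gap": finger opening in m; "finger_force": force on a finger pad.
Only numpy, scipy, OpenCV 4.12 (cv2) and the standard library are available. Lean on these libraries where they do the work, as an engineer would, in place of code of your own. Each camera call takes 0.05 s, during which the arm holds its last target. There are 200 camera calls.

TASK

Open the yellow self-closing flap by pushing it inward with one fingertip and, while that finger holds it open, push the reddish-brown timber block along its guide rails through the opening with the other finger, far enough into the tray that the flap swings fully shut behind it. The block is only pushed: do not pinch or lift it, and do not use the block itself to shove the flap open. Leave the tape roll, the screwdriver and the pale stick beside the tray alone.

Things in the scene. Friction and masses are not known exactly. Their poses are not given: they have to be found in the camera images.
- chute: Plywood offcut tray fixed to the bench, without floor, open above, nothing taller than 68 mm. Origin on the bench under the closed flap, mid-lane; x along the lane into the tray, y left of that, z up. Two guide rails, 8 mm thick, 16 mm high, inner faces at y=-42 and +42 mm, run from x=-180 to +225 mm and pass under the flap. Left of the left rail (outer face y=+50 mm) the bench is bare.
- lane_mouth (a point): Mid-lane point on the bench at the rails' outer ends, x=-180 mm in the chute's frame; the block comes from this side.
- tray_back (a point): Mid-lane point on the inner face of the tray's back wall, x=+225 mm in the chute's frame, 20 mm up. Tray walls are 10 mm thick and 40 mm high; left wall's inner face at y=+120 mm, right wall's at y=-50 mm, both from about x=+10 mm.
- flap_hinge (a point): Top-side point of the vertical hinge pin (pin 10 mm thick, 68 mm high) of the flap, at x=0, y=+102, z=+41 mm in the chute's frame; fixed.
- flap_end (a point): Middle of the free end of the yellow flap, 127 mm from the hinge axis, 41 mm above the bench. The flap is an upright plate 5 mm thick, from 22 to 60 mm above the bench; closed, it reaches across the lane from the hinge (y=+102 mm) to y=-25 mm at x=0.
- flap (a joint): Flap angle, rad: 0 closed across the lane; grows as its free end swings into the tray (to the chute's +x, then +y); stop at 1.5. A spring always drives it shut, 0.2 N m closed, 0.35 N m at 1.3 rad, lightly damped. Beyond 1.1 rad the lane is clear. It sweeps 127 mm about the hinge, so it shuts only behind a block whose near face is past about x=+113 mm (block centre past x=+138 mm).
- block_center (a point): Centre of the loose reddish-brown timber block, 50 mm along its x (the lane), 75 mm along its y (across the lane), 36 mm high (this point is 18 mm up), about 0.07 kg. It starts on the bench between the rails, in front of the flap, with 4 mm of play each side; axes close to the chute's.
- block: The same timber block; origin at the centre of its underside, axes as above.
- duct_roll: Bystander: small black tape roll, 58 mm across, 19 mm high, loose on the bench right of the lane; origin under its centre.
- screwdriver: Bystander: yellow screwdriver, 135 mm long, 24 mm thick, lying right of the tray; origin under its middle, long axis y.
- pale_stick: Bystander: pale wood offcut 45x120x19 mm lying just behind the tray's back wall; origin under its centre, long axis y.

How it is judged:
By the outcome, as a careful person would: the job done as asked, in the order asked, and still so for the second after the job is handed in, with the robot touching nothing.
It also fails if it takes over 38 s, if anything falls off the work surface, if the arm or the gripper's body presses on something with over 40 N, if the wrist force passes 120 N, or if a joint passes its speed limit or range.

## Working session

There is one attempt and no reset: what is moved stays moved. The work goes in short steps, each a Python script; the robot and the scene stay as the last script left them, time stands still between calls to the robot, and variables do not carry over. Pictures are saved under pics/ and viewed, at most 10 in all, crops included, and the job is handed in when it is done.

```bash
mkdir -p pics; python3 - <<'E'
from rig import *
import cv2,numpy as np
for n in("scene","top"):
    d=get_image(n); cv2.imwrite(f"pics/{n}0.png",d["frame"]); np.savez(f"{n}0.npz",**d)
    print(n,np.round(d["pose"],3).tolist(),np.round(d["intrinsics"],1).tolist())
o=observe();print(o["time_s"],o["tcp_pos"],o["ee_rot"],o["finger_gap"],tip_reach)
E
```

```text
scene [[-0.987, -0.137, 0.084, 0.483], [-0.161, 0.853, -0.496, 0.7], [-0.004, -0.503, -0.864, 1.107], [0.0, 0.0, 0.0, 1.0]] [[499.3, 0.0, 262.6], [0.0, 499.3, 192.6], [0.0, 0.0, 1.0]]
top [[-0.027, -0.981, 0.194, 0.419], [-1.0, 0.027, 0.0, 0.084], [-0.006, -0.194, -0.981, 0.938], [0.0, 0.0, 0.0, 1.0]] [[346.5, 0.0, 258.4], [0.0, 346.5, 190.7], [0.0, 0.0, 1.0]]
0.1 [0.15110869 0.63165414 0.2415253 ] [ 1.17082626e-01  9.93121892e-01 -7.52224878e-04 -1.00245074e-05] 0.08537229917427555 0.011
```

View pics/top0.png

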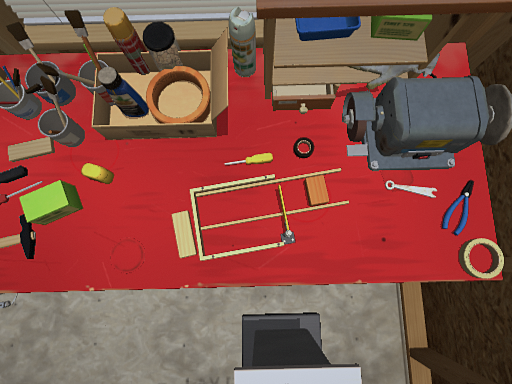

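View pics/scene0.png

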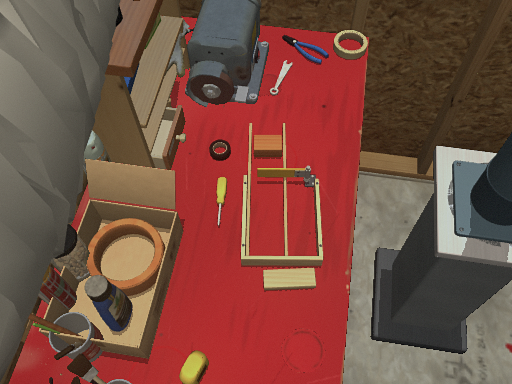

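The top view shows the lane running leftwards (world +y), with the flap at about (284,210), the hinge at (289,237), the block at (316,190), rail ends at (340,170) and (348,203), and the tray's back wall at column ~197. I'll zoom in for precise corners.

```bash
python3 - <<'E'
import cv2
a=cv2.imread("pics/top0.png")[160:270,170:360]
cv2.imwrite("pics/topz.png",cv2.resize(a,None,fx=4,fy=4,interpolation=cv2.INTER_CUBIC))
a=cv2.imread("pics/scene0.png")[115:275,230:335]
cv2.imwrite("pics/scenez.png",cv2.resize(a,None,fx=3.75,fy=3.75,interpolation=cv2.INTER_CUBIC))
E
```

```text
(no output)
```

View pics/topz.png

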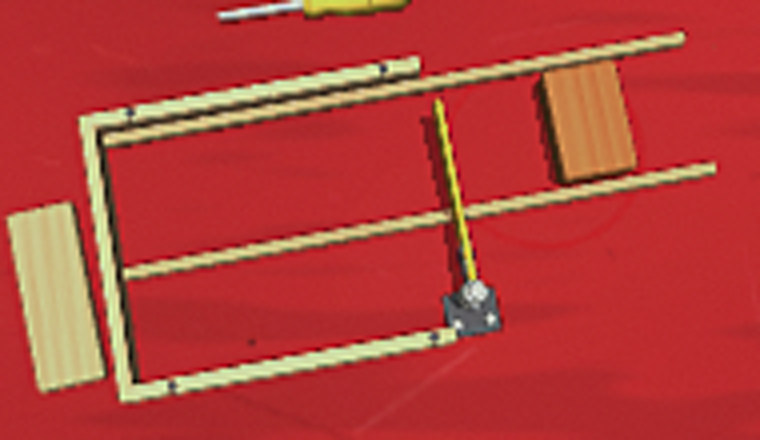

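View pics/scenez.png

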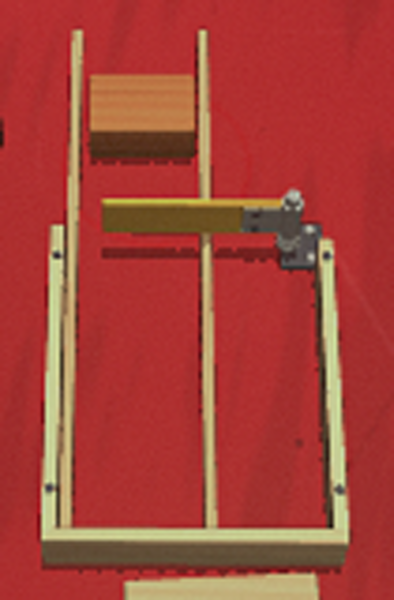

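```bash
cat > cal.py <<'E'
import numpy as np
from scipy.optimize import least_squares
def ray(cam,uv,z):
    d=np.load(cam+"0.npz");P=d["pose"]
    v=P[:3,:3]@np.linalg.inv(d["intrinsics"])@[uv[0],uv[1],1]
    return P[:3,3]+v*(z-P[2,3])/v[2]
T=lambda u,v:((u+.5)/4-.5+170,(v+.5)/4-.5+160)
S=lambda u,v:((u+.5)/3.75-.5+230,(v+.5)/3.75-.5+115)
E
python3 - <<'E'
from cal import *
pts=[("top",T(684,38),(-180,-46,16)),("top",T(716,168),(-180,46,16)),("top",T(122,401),(235,130,40)),("top",T(80,118),(235,-60,40)),("top",T(475,290),(0,102,68)),("top",T(438,100),(0,-25,60)),
("scene",S(78,31),(-180,-46,16)),("scene",S(203,31),(-180,46,16)),("scene",S(292,195),(0,102,68)),("scene",S(42,541),(235,-60,40)),("scene",S(348,541),(235,130,40)),("scene",S(102,200),(0,-25,60))]
W=np.array([ray(c,u,p[2]/1000)[:2] for c,u,p in pts]);C=np.array([p[:2] for *_,p in pts])/1000
R=lambda a:np.array([[np.cos(a),-np.sin(a)],[np.sin(a),np.cos(a)]])
f=lambda q:(C@R(q[2]).T+q[:2]-W)
r=least_squares(lambda q:f(q).ravel(),[.5,0,1.5],loss="soft_l1",f_scale=.003).x
print(r);print(np.round(f(r)*1000,1).tolist())
np.save("chute.npy",r)
for c,l in(("top",[T(545,72),T(612,60),T(636,165),T(568,180)]),("scene",[S(90,75),S(193,75),S(195,130),S(90,130)])):
    B=np.array([ray(c,u,.036)[:2] for u in l]); b=(B-r[:2])@R(r[2]); print(c,np.round(b*1000,1).tolist(),np.round(b.mean(0)*1000,1))
E
```

```text
[0.58451179 0.02781307 1.72345717]
[[1.7, -0.8], [1.5, 0.1], [-1.4, 2.5], [1.9, 2.4], [-0.0, -0.4], [1.7, 0.9], [-0.2, -3.2], [-0.6, -2.7], [-2.0, -0.2], [0.6, -0.3], [-2.3, 0.7], [-1.0, 0.4]]
top [[-76.8, -33.9], [-122.6, -34.0], [-122.9, 38.5], [-76.8, 40.2]] [-99.8   2.7]
scene [[-121.9, -36.5], [-122.3, 36.6], [-74.7, 37.5], [-74.3, -35.7]] [-98.3   0.5]
```

```bash
cat > h.py <<'E'
from rig import *
import numpy as np
from scipy.spatial.transform import Rotation as Ro
c=np.load("chute.npy"); L=.0995
def R2(a): return np.array([[np.cos(a),-np.sin(a)],[np.sin(a),np.cos(a)]])
def pose(H,phi,z):
    """hold-finger centre H (mm, chute), push->hold direction phi (deg), TCP height -> pos, quat, push-finger centre"""
    p=np.radians(phi); u=np.array([np.cos(p),np.sin(p)])
    m=np.array(H)/1000-L/2*u; w=R2(c[2])@m+c[:2]
    a=c[2]+p+np.pi            # tool y = -u in the world
    y=np.array([np.cos(a),np.sin(a),0]); zt=np.array([0,0,-1.]); x=np.cross(y,zt)
    return [*w,z],Ro.from_matrix(np.c_[x,y,zt]).as_quat(),(np.array(H)/1000-L*u)*1000
def st():
    o=observe();print(round(o["time_s"],2),np.round(o["tcp_pos"],4),"F",np.round(o["wrist_force"],1),"j7",round(o["joint_positions"][6],2),flush=True)
E
cat > path.py <<'E'
# (H, phi)
path=[((26,50),30),((66,55),33),((78,67),42),((78,76),50),((78,76),58),((78,76),66),((78,76),74),((78,76),82),((78,76),90),((78,76),98),((78,76),106),((78,76),112),((80,76),116)]
E
python3 - <<'E'
from h import *; from path import path
for H,f in [((-100,100),0),((-59,50),30)]+path:
    p,q,P=pose(H,f,.03); j=inverse_kinematics(p,q); print(H,f,np.round(P),None if j is None else np.round(j,2))
p,q,_=pose((-100,100),0,.12); movep(p,q); st()
p[2]=.045; move_linear(p,velocity=.15); st()
p[2]=-.01; print(move_linear(p,velocity=.03,until_force=3)); st()
p[2]=.1; move_linear(p,velocity=.2)
p,q,_=pose((-59,50),30,.1); move_linear(p,q,velocity=.12); st()
import cv2; cv2.imwrite("pics/top1.png",cv2.resize(get_image("top")["frame"][140:290,160:370],None,fx=3.5,fy=3.5))
E
```

```text
(-100, 100) 0 [-200.  100.] [-0.15  0.71  0.42  2.   -0.54  0.54 -0.77]
(-59, 50) 30 [-145.    0.] [-0.26  0.77  0.43  1.86 -0.52  0.63 -0.4 ]
(26, 50) 30 [-60.   0.] [-0.47  0.77  0.52  1.91 -0.63  0.63 -0.45]
(66, 55) 33 [-17.   1.] [-0.56  0.77  0.53  1.93 -0.65  0.62 -0.45]
(78, 67) 42 [4. 0.] [-0.57  0.75  0.49  1.94 -0.61  0.6  -0.35]
(78, 76) 50 [14. -0.] [-0.56  0.74  0.46  1.95 -0.58  0.58 -0.25]
(78, 76) 58 [25. -8.] [-0.55  0.74  0.45  1.94 -0.56  0.58 -0.14]
(78, 76) 66 [ 38. -15.] [-0.55  0.74  0.43  1.93 -0.54  0.58 -0.03]
(78, 76) 74 [ 51. -20.] [-0.55  0.74  0.41  1.93 -0.51  0.58  0.08]
(78, 76) 82 [ 64. -23.] [-0.54  0.73  0.39  1.92 -0.48  0.58  0.18]
(78, 76) 90 [ 78. -24.] [-0.54  0.73  0.37  1.92 -0.46  0.57  0.28]
(78, 76) 98 [ 92. -23.] [-0.53  0.73  0.34  1.92 -0.43  0.57  0.38]
(78, 76) 106 [105. -20.] [-0.53  0.72  0.32  1.92 -0.39  0.56  0.48]
(78, 76) 112 [115. -16.] [-0.52  0.71  0.29  1.92 -0.37  0.56  0.56]
(80, 76) 116 [124. -13.] [-0.52  0.71  0.28  1.92 -0.35  0.55  0.6 ]
3.1 [ 0.5088 -0.1345  0.1199] F [-1.2  0.5  0.6] j7 -0.41
3.75 [ 0.5087 -0.1358  0.0455] F [ 0.4 -0.4  0.2] j7 -0.32
True
5.15 [ 0.5084 -0.1354 -0.0021] F [-1.1  0.7  6.3] j7 -0.26
6.71 [ 0.5744 -0.0776  0.0996] F [-0.2 -0.5 -0.2] j7 -0.11
```

View pics/top1.png

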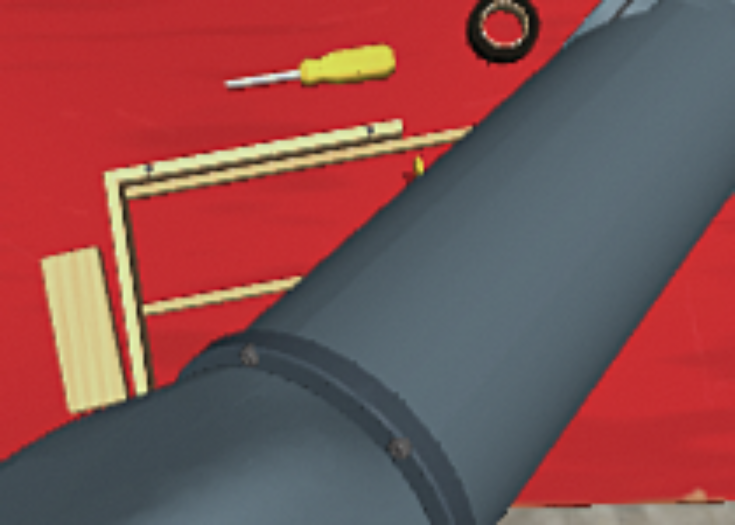

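The arm blocks the top view, but the open-finger tip height is now known: the tip sits about 2 mm above the TCP. Next I descend, start the block, open the flap, then check with the scene camera.

```bash
python3 - <<'E'
from h import *; from path import path
import cv2
p,q,_=pose((-59,50),30,.020); move_linear(p,q,velocity=.12,until_force=8); st()
for (H,f),v in zip(path[:3],(.08,.07,.06)):
    p,q,_=pose(H,f,.020); move_linear(p,q,velocity=v); st()
cv2.imwrite("pics/scene1.png",cv2.resize(get_image("scene")["frame"][100:280,210:350],None,fx=3.3,fy=3.3))
E
```

```text
7.58 [ 0.5756 -0.0773  0.0205] F [0.4 0.3 0.9] j7 -0.04
8.78 [0.5625 0.0065 0.0203] F [ 1.8 -5.3  0.2] j7 -0.16
9.53 [0.554  0.0486 0.0202] F [ 4.2 -0.3 -0.4] j7 -0.18
9.97 [0.5453 0.0631 0.0201] F [ 4.  -2.4 -0. ] j7 -0.06
```

View pics/scene1.png

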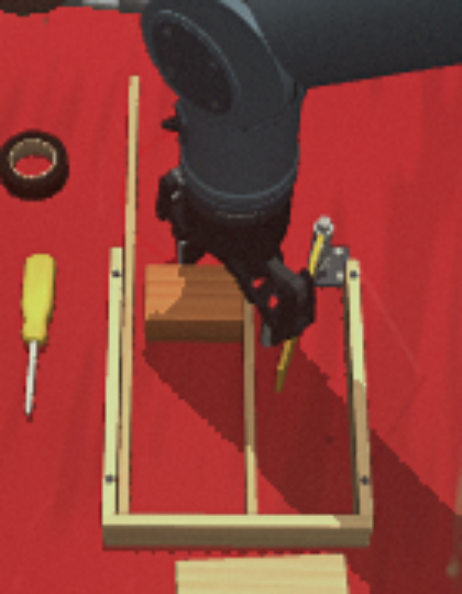

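The hold finger has the flap open at about (285,365), clear of the lane. The block is straight between the rails at (195,300), with the push finger behind it. Continuing with the swing.

```bash
python3 - <<'E'
from h import *; from path import path
import cv2
for H,f in path[3:]:
    p,q,P=pose(H,f,.020)
    if move_linear(p,q,velocity=.025,until_force=15): print("stopped",f); st(); break
    st()
cv2.imwrite("pics/scene2.png",cv2.resize(get_image("scene")["frame"][100:280,210:350],None,fx=3.3,fy=3.3))
E
```

```text
10.43 [0.5405 0.0689 0.0201] F [4.6 2.1 1.2] j7 0.05
10.85 [0.5439 0.075  0.0201] F [5.8 1.8 1.1] j7 0.15
11.28 [0.5462 0.0815 0.0201] F [4.7 2.6 0.3] j7 0.25
11.7 [0.5475 0.0881 0.0201] F [5.1 1.7 0.6] j7 0.35
12.12 [0.5476 0.0948 0.0201] F [4.1 2.9 1.7] j7 0.44
12.55 [0.5469 0.1009 0.02  ] F [4.1 2.4 1.4] j7 0.54
12.97 [0.5452 0.1075 0.02  ] F [4.5 0.7 1.9] j7 0.64
13.4 [0.5427 0.1143 0.02  ] F [5.3 1.8 1.8] j7 0.74
13.76 [0.5402 0.1187 0.02  ] F [4.6 1.8 1.6] j7 0.81
14.12 [0.538  0.1225 0.0199] F [ 4.3 -2.1  1.2] j7 0.85
```

View pics/scene2.png

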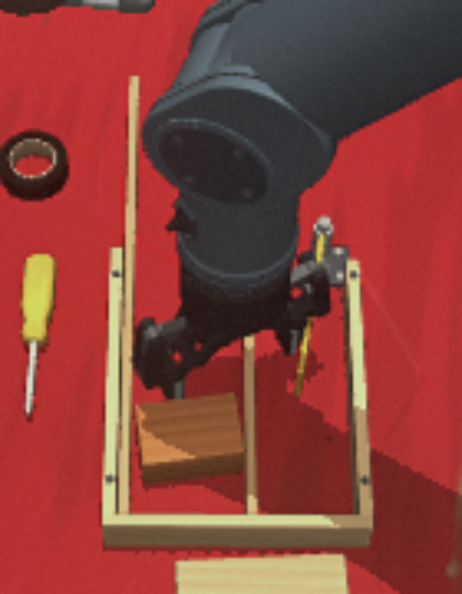

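```bash
python3 - <<'E'
from cal import *
from h import R2,c
for u in [(137,408),(235,393),(243,455),(143,470)]:
    w=ray("scene",((u[0]+.5)/3.3-.5+210,(u[1]+.5)/3.3-.5+100),.036)
    b=(w[:2]-c[:2])@R2(c[2])*1000; print(np.round(b,1),"dist hinge",round(np.hypot(b[0],b[1]-102),1))
E
```

```text
[141.9 -37.7] dist hinge 199.1
[129.1  33.5] dist hinge 146.1
[178.8  38.8] dist hinge 189.7
[191.1 -32.5] dist hinge 233.7
```

The block's nearest corner is 146 mm from the hinge, so it's clear of the 127 mm sweep, and its centre is at x≈160 mm. Backing off slightly and lifting.

```bash
python3 - <<'E'
from h import *
import cv2
p,q,_=pose((74,76),116,.020); move_linear(p,q,velocity=.04)
p[2]=.16; move_linear(p,q,velocity=.15); st()
p,q,_=pose((-120,110),116,.2); move_linear(p,q,velocity=.15); sleep(.5); st()
cv2.imwrite("pics/scene3.png",cv2.resize(get_image("scene")["frame"][100:280,210:350],None,fx=3.3,fy=3.3))
E
```

```text
15.56 [0.538  0.1177 0.1591] F [ 0.4 -0.  -0.5] j7 0.73
17.55 [ 0.5349 -0.0791  0.2   ] F [-1.2  0.6  0.3] j7 1.05
```

View pics/scene3.png

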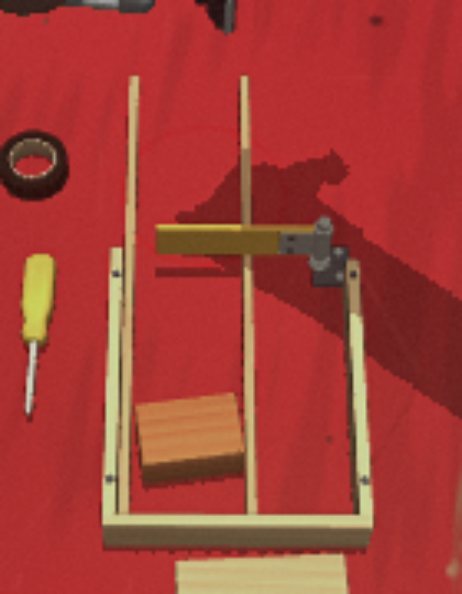

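The flap is fully shut, straight across the lane at (155–320, 240). The block lies behind it in the tray at (190,435), and the tape roll, screwdriver and pale stick haven't moved.

```bash
python3 -c "
from rig import *
print(job_done())"
```

```text
the job is handed in; nothing more can be done
None
```

Job handed in at about 18 s: one finger held the flap open while the other pushed the block into the tray, where it sits at about x = 160 mm, turned roughly 10° between the rails; the flap is fully shut behind it and the tape roll, screwdriver and pale stick were left alone.

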